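# Pop a jammed motorcycle seat latch through the access slot

### The job

The seat's release cable has snapped, so free the seat by hand: take the orange-handled release pin out of the tool rack, put it down through the small access slot in the red tail cover, feel for the brass cable bracket hidden below and push its upright tab gently towards the tail light until the seat pops up. Then draw the pin out and stand it back in its own hole in the rack. The latch and bodywork are thin, so never press hard with the pin, do not lean on the bodywork with the gripper, and leave the other tools and parts as they are.

Things in the scene. Friction and masses are not known exactly. Their poses are not given: they have to be found in the camera images.
- pin_mid (a point): Centre of the release pin's orange square handle (20 x 20 x 52 mm, black band near its top). Below the handle a straight round steel shaft, 6 mm thick and 90 mm long, with a rounded tip: the tip lies 116 mm straight below this point. Stands upright in a rack hole, the handle's foot resting on the rack top. Axes: z up along the pin, x and y square to the handle's faces. Weighs about 90 g.
- pin_tip (a point): Tip of the release pin's steel shaft, 116 mm below the handle's centre along the pin.
- pin: The same release pin as a whole; its origin is the tip of the shaft, z up along the pin.
- slot (a point): Centre of the access slot at the top face of the flat red tail cover, 155 mm above the table. The slot, in a black rubber grommet, is 30 mm long (along x) and 11 mm wide (along y) in a 4 mm thick cover. Axes: x along the slot, towards the tail light, away from the seat; z up. Below it is an empty space down to the undertray, 80 mm deep, with the brass cable bracket in it (see tail).
- tail: Red motorcycle tail on a plywood cradle, fixed, 540 x 230 x 176 mm; origin on the table under its middle, x to the tail light. Hidden under the slot: a brass L bracket, set differently on each bike. Its level foot, 30 to 50 mm below the cover top, spans the slot's seat end; at its rear end a 20 mm wide tab rises only 6 mm, its face between x = -4.5 and +3.5 mm from the slot's centre.
- seat (a joint): Hinge of the dark grey seat (its rear edge 40 mm from the slot's seat end): 0 while latched, 0.10 rad when popped up (rear edge 25 mm higher, then about 35 mm above the cover). To pop it the tab must be pushed 6 mm towards the tail light against a spring, 5 N growing to 10 N; a hard stop lies 3 mm farther. The bracket springs back when let go; the seat stays up.
- rack: Blue steel tool rack, fixed, 190 x 80 x 100 mm, origin on the table under its middle. Three upright 10 mm holes in its top (100 mm up), at x = -60, 0 and +60 mm along its length (x), y = 0. The pin, the awl and the punch stand in them, in any order. The pin goes back into the hole it was taken from, handle foot down on the rack top.
- awl_mid (a point): Handle centre of an awl with a black bulged handle (24 mm thick, 46 mm tall), standing in the rack; leave it.
- punch_mid (a point): Handle centre of a punch with a blue round handle (18 mm thick, 50 mm tall), standing in the rack; leave it.
- clutch: Steel clutch drum, 115 mm wide, 54 mm tall, origin under its centre; leave it.
- spray: Spray can with a red cap, 64 mm wide, 190 mm tall, origin under its centre; leave it.
- piston: Upturned aluminium piston, 82 mm wide, 50 mm tall, origin under its centre; leave it.
- jar: Clear jar with a yellow lid, 70 mm wide, 80 mm tall, origin under its centre; leave it.
- bearing: Steel ball bearing ring, 52 mm wide, 15 mm tall, origin under its centre; leave it.
Things that resemble listed ones, but are neither listed nor needed, are in the scene too. What is meant by the pin is not turquoise or white, and is the smaller of those in its own colour.

How it is judged:
On the way, in this order (a step that is already met when the one before it is completed fails the run):
1. the pin's tip is down through the access slot (z of pin_tip in the frame of slot below -0.012 m and horizontal distance between pin_tip and slot below 0.02 m), for 0.1 s.
2. the seat has popped up while the pin's tip is in the slot (value of joint seat above 0.07 rad and z of pin_tip in the frame of slot below -0.012 m and horizontal distance between pin_tip and slot below 0.035 m), for 0.1 s.
At the end, for the whole second after the job is handed in: the seat is popped up (its joint beyond 0.07 rad) and the pin stands upright (within 0.12 rad), at rest and let go, fully down in the rack hole it came from (handle centre within 8 mm of where it began) (value of joint seat above 0.07 rad and distance of pin_mid from where it was at the start of the episode below 0.008 m and angle between pin_mid's own z axis and vertical below 0.12 rad and linear speed of pin below 0.02 m/s); the robot touches nothing.
It fails at once if the pin presses on the tail, its cover, seat or latch with more than 18 N (contact force between pin and tail above 18 N).
It fails at once if the gripper or arm leans on the tail with more than 10 N (contact force between any of the fingers, the arm and tail above 10 N).
It fails at once if another tool or part is shifted by more than 30 mm (distance of any of awl_mid, punch_mid, clutch, spray, piston, jar, bearing from where it was at the start of the episode above 0.03 m).
It also fails if it takes over 67 s, if anything falls off the work surface, if the arm or the gripper's body presses on something with over 40 N, if the wrist force passes 120 N, or if a joint passes its speed limit or range.

### The arm

A 6-joint arm with a two-finger parallel gripper is mounted at the origin on the work surface. World frame = base frame: x ahead of the robot, y to its left, z up, the work surface at z = 0. Lengths are in m, angles in rad, forces in N, time in s.
With the tool pointing down it reaches from about 0.3 to 1 m from the base axis. Payload 5.1 kg.
Tool frame: the origin (TCP) lies midway between the tips of the shut fingers; the grasp point (between the pads) lies 19 mm behind it; z points along the fingers, x is the direction in which the jaws open and shut, and the axes are right-handed (so a half turn about z gives the same grasp; the last joint's range is limited). The gripper opens to 95 mm and grips with 3 to 60 N. Pads are 20 mm wide; open, the fingers measure 119 mm over their backs; the gripper's body (75 mm by 180 mm) begins 59 mm behind the grasp point.
Start: joints at [1.185, 0.124, 1.65, -0, 1.367, -0.083], TCP at [0.194, 0.62, 0.215] pointing down, gripper open.
Joint ranges: [-2.61, 2.61], [-1.02, 2.33], [0.03, 2.71], [-1.35, 4.49], [0.32, 2.68], [-2.91, 2.91]. Speed limits (rad/s): [2.57, 2.57, 3.14, 3.14, 3.14, 3.14].

### API

Orientations are given as a unit quaternion [x, y, z, w].
In Python, from station import get_state, snapshot, sign_off gives the robot as it stands.
- The arm moves only by the tool arm_command, never from a script. Its argument "deltas" is a list of rows, each an object with "offset": the shift along the tool's x, y, z in cm, a list of three; "rotation": the turn, a rotation vector about the tool's x, y, z in rad, a list of three. A call has 1 to 5 rows; each row shifts and turns the commanded pose from where the row before left it, along the tool's axes as they then stand; what a row does not reach is not made up. A row lasts 1/12 s, in which the tool goes at most 41.7 mm and 7.16 degrees, less where a joint would pass 70% of its speed; a pose out of reach is approached as far as the arm can. A call with a gripper value outside its range is refused whole. "jaw" is the closure, from 0 (fully open) to 1 (shut), set as the call begins (left out, the last holds). The fingers move at their own pace and stop on an object; the grip force is fixed at half the most. Time passes only in rows, so rows that do not move let the fingers close. It gives the time, the measured TCP pose, the force and the opening at its end, in the units of the state.
- get_state(): the state, without advancing time (a new reading comes with each control period).
- snapshot(name): name is "side" or "top"; returns a dict with "img" (400x640x3 uint8, red, green, blue), "fovy" (degrees; the focal length in pixels is half the picture's height over the tangent of half this angle, whatever the lens; pixels are square), "cx", "cy" (the principal point, pixels), "xyz" and "orientation" of the camera in the world. Camera axes: x right, y down, z forward; pixel columns grow to the right and rows downward; lengths in m; the calibration is good to about 2 mm. A picture is of the moment at which its call begins. There is no depth.
- sign_off(): hands the job in, once; it reports no verdict.
The state is a dict: "clock": time; "joint_pos": joint angles; "qd": joint speeds; "effort": joint torques, N m; "ee_pos": TCP position; "eef_rot": TCP orientation; "force": force on the tool from outside, world axes, zero at the start; "ft_torque": the same for the moment, N m; "finger_gap": finger opening in m.
Only numpy, scipy, OpenCV 4.12 (cv2) and the standard library are available. Lean on these libraries where they do the work, as an engineer would, in place of code of your own. Each camera call takes 0.05 s, during which the arm holds its last target. There are 200 camera calls.

## Working session

There is one attempt and no reset: what is moved stays moved. The work goes in short steps, Python scripts to look and compute and a tool call to move; the robot and the scene stay as the last step left them, time stands still between calls to the robot, and variables do not carry over. Pictures are saved under pics/ and viewed, about 8 in all and at most 12, crops included, and the job is handed in when it is done.

Besides the shell and the picture viewer there is one more tool, called after "Request:" as a command line: name --argument value ..., lists and objects as JSON in quotes. arm_command: Moves the arm, as the interface text tells. Its arguments: {"type":"object","properties":{"deltas":{"type":"array","items":{"type":"object","properties":{"offset":{"type":"array","items":{"type":"number"}},"rotation":{"type":"array","items":{"type":"number"}}}}},"jaw":{"type":"number"}},"required":["deltas"]}

```bash
mkdir -p pics; ls
cat > h.py <<'E'
import numpy as np,cv2,json
from scipy.spatial.transform import Rotation as R
from station import get_state,snapshot,sign_off
def shot(n,f):
    s=snapshot(n); cv2.imwrite(f'pics/{f}.png',cv2.cvtColor(s['img'],cv2.COLOR_RGB2BGR)); np.save(f'pics/{f}.npy',s,allow_pickle=True); return s
def load(f): return np.load(f'pics/{f}.npy',allow_pickle=True).item()
def ray(s,u,v):
    f=s['img'].shape[0]/2/np.tan(np.radians(s['fovy'])/2)
    d=R.from_quat(s['orientation']).apply([(u-s['cx'])/f,(v-s['cy'])/f,1]); return np.array(s['xyz']),d
def plane(s,u,v,z):
    o,d=ray(s,u,v); return o+d*(z-o[2])/d[2]
def proj(s,p):
    f=s['img'].shape[0]/2/np.tan(np.radians(s['fovy'])/2)
    c=R.from_quat(s['orientation']).inv().apply(np.array(p)-s['xyz']); return s['cx']+f*c[0]/c[2],s['cy']+f*c[1]/c[2]
def tri(s1,p1,s2,p2):
    o1,d1=ray(s1,*p1);o2,d2=ray(s2,*p2);t=np.linalg.lstsq(np.c_[d1,-d2],o2-o1,rcond=None)[0]
    a,b=o1+d1*t[0],o2+d2*t[1]; return (a+b)/2,np.linalg.norm(a-b)
E
python3 - <<'E'
from h import *
for n in('side','top'):
    s=shot(n,n+'0'); print(n,s['fovy'],s['cx'],s['cy'],s['xyz'],s['orientation'])
print(get_state())
a=cv2.imread('pics/side0.png');b=cv2.imread('pics/top0.png')
E
```

```text
pics
side 52.5225883196392 321.91050075625276 202.2920656880571 [ 0.43368295 -0.72877297  0.81843394] [ 0.90441813 -0.05757214  0.03293427 -0.42146012]
top 53.601106906762844 310.3763934195049 200.66986620814976 [0.37172363 0.09474487 1.13987379] [ 0.70534261 -0.70310343  0.07154694 -0.05494002]
{'clock': 0.1, 'joint_pos': array([ 1.18543161e+00,  1.24432014e-01,  1.65153823e+00,  5.98654986e-06,
        1.36747607e+00, -8.26010268e-02]), 'qd': array([-0.00144036, -0.00130612, -0.00187923,  0.00223996,  0.00090062,
        0.0007108 ]), 'effort': array([ 1.31365621e-05, -4.18883872e+01, -3.61094785e+01,  7.76199647e-02,
        4.62104485e-02, -5.86560918e-05]), 'ee_pos': array([0.19361315, 0.61989179, 0.21351459]), 'eef_rot': array([ 8.05654819e-01,  5.92384549e-01, -7.90993129e-04,  4.83062568e-04]), 'force': array([-0.90424273, -1.04136948, -0.14360555]), 'ft_torque': array([-0.01527545,  0.02873866, -0.0145767 ]), 'finger_gap': 0.09504929036288798}
```

View pics/side0.png

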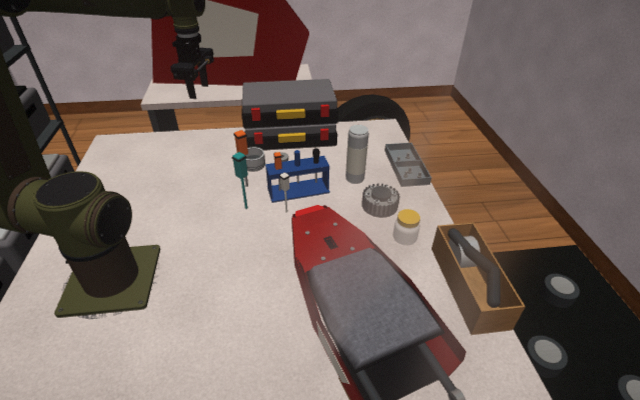

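View pics/top0.png

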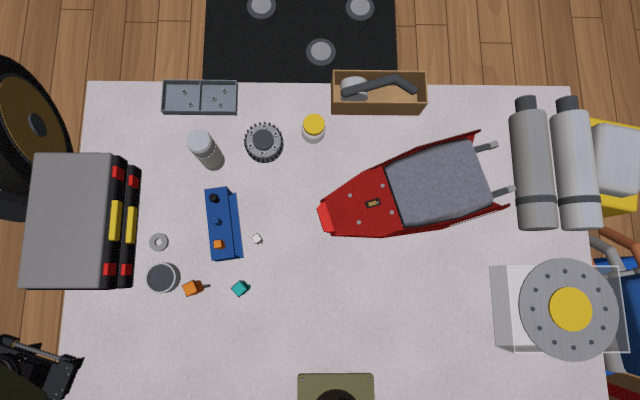

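The orange candidates are the one in the rack at side (278,160) / top (218,244), and a bigger loose one at side (241,143) / top (192,288). The turquoise (top 240,288) and white (top 257,239) ones are ruled out. The smaller orange one, standing in the rack, fits. I'll confirm it in an enlarged crop.

Run:
```python
from h import *
a=cv2.imread('pics/side0.png');b=cv2.imread('pics/top0.png')
z=lambda i,x,y,w,h,k:cv2.resize(i[y:y+h,x:x+w],None,fx=k,fy=k,interpolation=cv2.INTER_CUBIC)
p=np.zeros((600,800,3),np.uint8)
p[:300,:400]=z(a,230,125,100,75,4)      # side rack
p[:300,400:]=z(b,175,180,100,75,4)      # top rack
p[300:,:400]=z(a,280,195,100,75,4)      # side slot
p[300:,400:]=z(b,315,175,80,60,5)       # top slot
cv2.imwrite('pics/crop1.png',p)
T=load('top0');S=load('side0')
for n,s in(('top',T),('side',S)):
    hsv=cv2.cvtColor(s['img'],cv2.COLOR_RGB2HSV)
    for c,lo,hi in(('orange',(6,160,120),(14,255,255)),('blue',(105,120,30),(125,255,255))):
        m=cv2.inRange(hsv,lo,hi)
        k,l,st,ce=cv2.connectedComponentsWithStats(m)
        print(n,c,[(st[i].tolist(),ce[i].round(1).tolist()) for i in range(1,k) if st[i,4]>15])
```

```text
top orange [([183, 281, 14, 15, 37], [191.3, 287.6])]
top blue [([205, 187, 38, 74, 2027], [223.5, 223.8]), ([621, 257, 17, 13, 154], [629.1, 262.7]), ([594, 258, 16, 7, 84], [600.9, 261.4]), ([621, 274, 19, 102, 1421], [632.1, 321.5]), ([606, 370, 8, 5, 27], [608.9, 372.5])]
side orange [([235, 130, 11, 7, 47], [239.5, 133.2]), ([274, 152, 7, 5, 22], [277.1, 153.9]), ([276, 158, 5, 10, 32], [277.9, 162.9])]
side blue [([266, 150, 63, 27, 671], [297.9, 165.5]), ([287, 178, 42, 21, 565], [306.2, 188.2]), ([271, 185, 13, 16, 158], [276.8, 193.3])]
```

View pics/crop1.png

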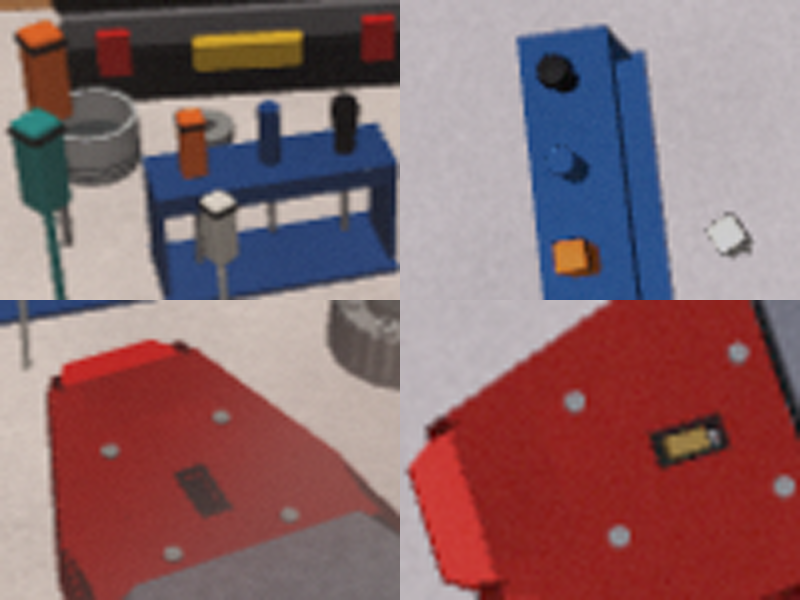

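The crop confirms it. The small orange handle with the black band stands in the rack's end hole (side ≈278,160, top ≈218,244), next to the blue punch and the black awl. The bigger orange, turquoise and white ones are loose decoys. The slot grommet is at top ≈(373,203), side ≈(331,242), and brass shows inside it.

Run:
```python
from h import *
T=load('top0');S=load('side0')
def blob(s,lo,hi,box,mode='hsv'):
    x,y,w,h=box; im=s['img'][y:y+h,x:x+w]
    im=cv2.resize(im,None,fx=4,fy=4,interpolation=cv2.INTER_CUBIC)
    m=cv2.inRange(cv2.cvtColor(im,cv2.COLOR_RGB2HSV),lo,hi)
    m=cv2.morphologyEx(m,cv2.MORPH_CLOSE,np.ones((9,9)))
    c=max(cv2.findContours(m,0,1)[0],key=cv2.contourArea); r=cv2.minAreaRect(c)
    f=lambda p:np.array([x,y])+(np.array(p)+.5)/4-.5
    M=cv2.moments(c)
    return f(r[0]),f(cv2.boxPoints(r)),f([M['m10']/M['m00'],M['m01']/M['m00']])
# handle top (brightest orange), z=.152
c,b,m=blob(T,(5,130,170),(25,255,255),(205,230,28,28)); print('handle top',m.round(1),plane(T,*m,.152).round(4)); B=[plane(T,*q,.152)[:2] for q in b]; print(np.round(B,4).tolist())
c,b,m=blob(T,(100,100,30),(130,255,255),(198,180,50,85)); print('rack',m.round(1), np.round([plane(T,*q,.1)[:2] for q in b],4).tolist())
# slot grommet
for n,s,box in(('top',T,(360,190,28,26)),('side',S,(318,228,28,28))):
    x,y,w,h=box; g=s['img'][y:y+h,x:x+w].astype(int)
    im=cv2.resize(s['img'][y:y+h,x:x+w],None,fx=4,fy=4,interpolation=cv2.INTER_CUBIC).astype(int)
    red=((im[...,0]-im[...,1]>45)&(im[...,0]-im[...,2]>1.0*45)&(im[...,1]<70))
    mm=cv2.morphologyEx((~red).astype(np.uint8),cv2.MORPH_OPEN,np.ones((5,5)))
    c=max(cv2.findContours(mm,0,1)[0],key=cv2.contourArea); r=cv2.minAreaRect(c)
    f=lambda p:np.array([x,y])+(np.array(p)+.5)/4-.5
    P=[plane(s,*f(q),.155)[:2] for q in cv2.boxPoints(r)]
    print(n,'slot',f(r[0]).round(1),plane(s,*f(r[0]),.155).round(4),np.round(P,4).tolist())
# tail axis: light edge & others ; decoys heights
print('white',tri(T,(257,238),S,(284,175)),'turq',tri(T,(239.5,288),S,(239.5,155)),'bigor',tri(T,(190,288),S,(240,132)))
print('orange tri',tri(T,(218,244),S,(277.5,153)))
```

```text
handle top [216.9 243.5] [0.4416 0.3026 0.152 ]
[[0.4498, 0.3124], [0.4512, 0.2943], [0.4334, 0.2922], [0.432, 0.3102]]
rack [222.9 224. ] [[0.5907, 0.3571], [0.6012, 0.2734], [0.4087, 0.245], [0.3992, 0.3262]]
top slot [372.4 202.7] [ 0.5457 -0.0858  0.155 ] [[0.5489, -0.0653], [0.5604, -0.1014], [0.5425, -0.1063], [0.5311, -0.0704]]
side slot [330.3 242.4] [ 0.5456 -0.0889  0.155 ] [[0.5304, -0.074], [0.5476, -0.0616], [0.5603, -0.1035], [0.5436, -0.115]]
white (array([0.45702479, 0.20565358, 0.13867766]), np.float64(0.0004923162870273184)) turq (array([0.33725948, 0.2372506 , 0.19435499]), np.float64(0.002955896736007187)) bigor (array([0.33736707, 0.34938717, 0.20227409]), np.float64(0.00260282347898071))
orange tri (array([0.44241755, 0.30003375, 0.15226306]), np.float64(0.003820549684850084))
```

Request:
arm_command --deltas '[{"offset": [0, 0, -2], "rotation": [0, 0, -0.105]}, {"offset": [0, 0, -2], "rotation": [0, 0, -0.105]}, {"offset": [0, 0, -2], "rotation": [0, 0, -0.105]}, {"offset": [0, 0, -1], "rotation": [0, 0, -0.1]}]' --jaw 0.35

```text
clock: 0.43
ee_pos: [0.194, 0.621, 0.2871]
eef_rot: [0.664, 0.747, 0.001, -0.0]
force: [-0.1, 0.4, 0.4]
finger_gap: 0.0739
```

Request:
arm_command --deltas '[{"offset": [-2.4, 1.4, 0]}, {"offset": [-2.4, 1.4, 0]}, {"offset": [-2.4, 1.4, 0]}, {"offset": [-2.4, 1.4, 0]}, {"offset": [-2.4, 1.4, 0]}]'

```text
schema error: expected keys offset, rotation
```

Request:
arm_command --deltas '[{"offset": [-2.4, 1.4, 0]}, {"offset": [-2.4, 1.4, 0]}, {"offset": [-2.4, 1.4, 0]}, {"offset": [-2.4, 1.4, 0]}, {"offset": [-2.4, 1.4, 0]}]'

```text
schema error: expected keys offset, rotation
```

Request:
arm_command --deltas '[{"offset": [-2.4, 1.4, 0]}, {"offset": [-2.4, 1.4, 0]}, {"offset": [-2.0, 1.4, 0]}, {"offset": [0, 0, 0]}, {"offset": [0, 0, 0]}]'

```text
schema error: expected keys offset, rotation
```

Request:
arm_command --deltas '[{"offset": [-2.4, 1.4, 0], "rotation": [0, 0, 0]}, {"offset": [-2.4, 1.4, 0], "rotation": [0, 0, 0]}, {"offset": [-2.4, 1.4, 0], "rotation": [0, 0, 0]}, {"offset": [-2.4, 1.4, 0], "rotation": [0, 0, 0]}, {"offset": [-2.4, 1.4, 0], "rotation": [0, 0, 0]}]'

```text
clock: 0.85
ee_pos: [0.2772, 0.5077, 0.284]
eef_rot: [0.666, 0.746, -0.001, 0.0]
force: [0.7, 0.8, -0.7]
finger_gap: 0.0615
```

Request:
arm_command --deltas '[{"offset": [-2.4, 1.4, 0], "rotation": [0, 0, 0]}, {"offset": [-2.4, 1.4, 0], "rotation": [0, 0, 0]}, {"offset": [-2.4, 1.4, 0], "rotation": [0, 0, 0]}, {"offset": [-2.4, 1.4, 0], "rotation": [0, 0, 0]}, {"offset": [-2.4, 1.4, 0], "rotation": [0, 0, 0]}]'

```text
clock: 1.27
ee_pos: [0.3602, 0.3962, 0.2841]
eef_rot: [0.666, 0.746, -0.0, -0.0]
force: [0.7, 0.4, -0.3]
finger_gap: 0.0616
```

Request:
arm_command --deltas '[{"offset": [-2.4, 1.4, 0], "rotation": [0, 0, 0]}, {"offset": [-2.4, 1.4, 0], "rotation": [0, 0, 0]}, {"offset": [-2.4, 1.4, 0], "rotation": [0, 0, 0]}, {"offset": [0, 0, 0], "rotation": [0, 0, 0]}, {"offset": [0, 0, 0], "rotation": [0, 0, 0]}]'

```text
clock: 1.68
ee_pos: [0.41, 0.3298, 0.2842]
eef_rot: [0.667, 0.745, -0.0, -0.0]
force: [0.1, -0.0, 0.2]
finger_gap: 0.0619
```

```bash
cat >> h.py <<'E'
def go(target,yaw=None):
    s=get_state(); r=R.from_quat(s['eef_rot']); M=r.as_matrix()
    print('pos',s['ee_pos'].round(4),'x',M[:,0].round(3),'z',M[:,2].round(3),'F',np.round(s['force'],1),'gap',round(s['finger_gap'],4),'t',s['clock'])
    print('need cm (tool)',(r.inv().apply(np.array(target)-s['ee_pos'])*100).round(2))
E
python3 - <<'E'
from h import *
go((.4416,.3015,.22))
T=load('top0')
f=lambda a,b:plane(T,315+(a-400)/5,175+(b-300)/5,.155)[:2]
q=[f(574,401),f(738,352),f(619,537),f(784,486)]
d=(q[0]+q[2]-q[1]-q[3]);e=q[0]-q[2]; print('tail yaw',np.degrees(np.arctan2(d[1],d[0])),np.degrees(np.arctan2(e[1],e[0])),np.round(q,3).tolist(),'mid',np.mean(q,0))
E
```

```text
pos [0.41   0.3298 0.2842] x [-0.109  0.994 -0.   ] z [-0.001 -0.    -1.   ] F [ 0.1 -0.   0.2] gap 0.0619 t 1.6833
need cm (tool) [-3.16  2.84  6.42]
tail yaw 107.21771242173338 17.194806486094016 [[0.565, -0.029], [0.591, -0.113], [0.495, -0.05], [0.522, -0.134]] mid [ 0.54312226 -0.08152403]
```

Request:
arm_command --deltas '[{"offset": [-1.6, 1.4, 0], "rotation": [0, 0, 0]}, {"offset": [-1.55, 1.45, 0], "rotation": [0, 0, 0]}, {"offset": [0, 0, 3.5], "rotation": [0, 0, 0]}, {"offset": [0, 0, 3.5], "rotation": [0, 0, 0]}, {"offset": [0, 0, 2], "rotation": [0, 0, 0]}]'

```text
clock: 2.1
ee_pos: [0.4396, 0.3026, 0.1907]
eef_rot: [0.666, 0.746, -0.002, -0.001]
force: [-0.8, 1.1, 0.5]
finger_gap: 0.0623
```

Request:
arm_command --deltas '[{"offset": [0, 0, 3], "rotation": [0, 0, 0]}, {"offset": [0, 0, 2], "rotation": [0, 0, 0]}, {"offset": [0, 0, 2], "rotation": [0, 0, 0]}, {"offset": [0, 0, 1], "rotation": [0, 0, 0]}, {"offset": [0, 0, 0], "rotation": [0, 0, 0]}]'

```text
clock: 2.52
ee_pos: [0.4391, 0.3024, 0.1115]
eef_rot: [0.666, 0.746, -0.003, -0.001]
force: [0.2, 0.8, 0.6]
finger_gap: 0.0617
```

Run:
```python
from h import *
go((.4416,.3015,.106))
a=shot('side','s1')['img'];b=shot('top','t1')['img']
z=lambda i,x,y,w,h,k:cv2.resize(i[y:y+h,x:x+w,::-1],None,fx=k,fy=k,interpolation=cv2.INTER_CUBIC)
cv2.imwrite('pics/c2.png',np.hstack([z(a,230,90,100,120,4),z(b,170,190,100,120,4)]))
```

```text
pos [0.4391 0.3024 0.1115] x [-0.113  0.994 -0.002] z [-0.005 -0.003 -1.   ] F [0.2 0.8 0.6] gap 0.0617 t 2.5167
need cm (tool) [-0.12  0.24  0.55]
```

View pics/c2.png

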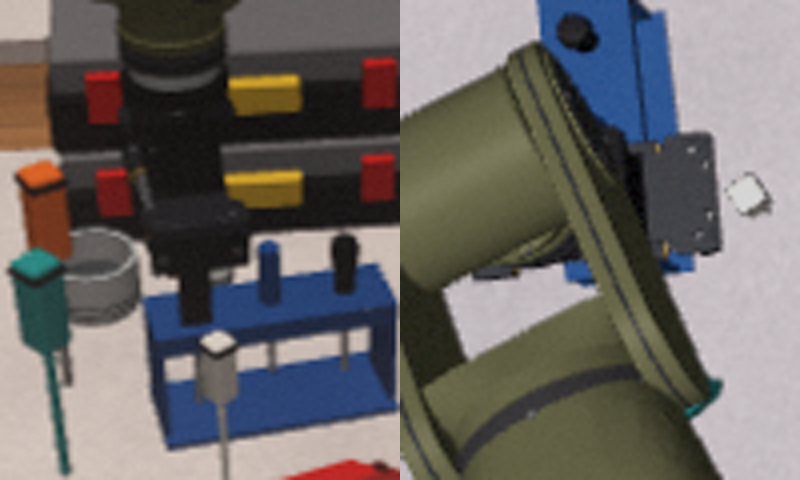

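The fingers straddle the handle (hidden in the side view at ≈(279,160)), clear of the punch, awl and decoys. Next I close on it.

Request:
arm_command --deltas '[{"offset": [-0.1, 0.2, 0.5], "rotation": [0, 0, 0]}, {"offset": [0, 0, 0], "rotation": [0, 0, 0]}, {"offset": [0, 0, 0], "rotation": [0, 0, 0]}]'

```text
clock: 2.87
ee_pos: [0.4442, 0.3021, 0.1106]
eef_rot: [0.666, 0.746, 0.001, 0.0]
force: [-0.6, -0.5, 0.2]
finger_gap: 0.0619
```

Request:
arm_command --deltas '[{"offset": [0, 0, 0], "rotation": [0, 0, 0]}, {"offset": [0, 0, 0], "rotation": [0, 0, 0]}, {"offset": [0, 0, 0], "rotation": [0, 0, 0]}, {"offset": [0, 0, 0], "rotation": [0, 0, 0]}, {"offset": [0, 0, 0], "rotation": [0, 0, 0]}]' --jaw 1

```text
clock: 3.28
ee_pos: [0.4436, 0.3019, 0.1098]
eef_rot: [0.666, 0.746, 0.0, 0.0]
force: [0.2, -0.5, -0.2]
finger_gap: 0.0341
```

Request:
arm_command --deltas '[{"offset": [0, 0, 0], "rotation": [0, 0, 0]}, {"offset": [0, 0, 0], "rotation": [0, 0, 0]}, {"offset": [0, 0, 0], "rotation": [0, 0, 0]}, {"offset": [0, 0, 0], "rotation": [0, 0, 0]}, {"offset": [0, 0, 0], "rotation": [0, 0, 0]}]'

```text
clock: 3.7
ee_pos: [0.4436, 0.3019, 0.1097]
eef_rot: [0.666, 0.746, -0.0, 0.0]
force: [0.2, 0.1, -0.7]
finger_gap: 0.0201
```

Run:
```python
from h import *
go((.4416,.3015,.106)); s=get_state(); print(repr(s['ee_pos']),s['eef_rot'],s['ft_torque'])
```

```text
pos [0.4436 0.3019 0.1097] x [-0.112  0.994 -0.   ] z [-0. -0. -1.] F [ 0.2  0.1 -0.7] gap 0.0201 t 3.7
need cm (tool) [-0.01 -0.2   0.37]
array([0.44358703, 0.30185991, 0.10965025]) [ 6.66338843e-01  7.45649077e-01 -1.37252851e-05  9.23296082e-06] [ 0.04895905  0.00041327 -0.00636821]
```

Request:
arm_command --deltas '[{"offset": [0, 0, -1], "rotation": [0, 0, 0]}, {"offset": [0, 0, -2], "rotation": [0, 0, 0]}, {"offset": [0, 0, -3], "rotation": [0, 0, 0]}, {"offset": [0, 0, -3], "rotation": [0, 0, 0]}, {"offset": [0, 0, -3], "rotation": [0, 0, 0]}]'

```text
clock: 4.12
ee_pos: [0.4432, 0.3017, 0.2313]
eef_rot: [0.666, 0.746, -0.0, -0.0]
force: [0.2, -0.0, -1.1]
finger_gap: 0.0196
```

Request:
arm_command --deltas '[{"offset": [0, 0, -3], "rotation": [0, 0, 0]}, {"offset": [0, 0, -3], "rotation": [0, 0, 0]}, {"offset": [0, 0, -1.5], "rotation": [0, 0, 0]}, {"offset": [0, 0, 0], "rotation": [0, 0, 0]}, {"offset": [0, 0, 0], "rotation": [0, 0, 0]}]'

```text
clock: 4.53
ee_pos: [0.4438, 0.302, 0.3057]
eef_rot: [0.666, 0.746, 0.001, 0.0]
force: [0.5, 0.1, -1.8]
finger_gap: 0.02
```

Run:
```python
from h import *
t=np.radians(107.2); slot=np.array([.5457,-.087]); ux=np.array([np.cos(t),np.sin(t)])
ent=slot-.009*ux; print('entry',ent)
go((*ent,.30))
```

```text
entry [ 0.54836137 -0.09559751]
pos [0.4438 0.302  0.3057] x [-0.112  0.994  0.001] z [ 0.002  0.001 -1.   ] F [ 0.5  0.1 -1.8] gap 0.02 t 4.5333
need cm (tool) [-40.68   5.94   0.55]
```

Request:
arm_command --deltas '[{"offset": [0, 0, 0], "rotation": [0, 0, -0.094]}, {"offset": [0, 0, 0], "rotation": [0, 0, -0.094]}, {"offset": [-2, -0.1, 0], "rotation": [0, 0, 0]}, {"offset": [-3, -0.1, 0], "rotation": [0, 0, 0]}, {"offset": [-3, -0.1, 0], "rotation": [0, 0, 0]}]'

```text
clock: 4.95
ee_pos: [0.4632, 0.2238, 0.3016]
eef_rot: [0.593, 0.806, -0.002, -0.001]
force: [0.8, 0.1, -0.9]
finger_gap: 0.0195
```

Request:
arm_command --deltas '[{"offset": [-3, -0.1, 0], "rotation": [0, 0, 0]}, {"offset": [-3, -0.1, 0], "rotation": [0, 0, 0]}, {"offset": [-3, -0.1, 0], "rotation": [0, 0, 0]}, {"offset": [-3, -0.1, 0], "rotation": [0, 0, 0]}, {"offset": [-3, -0.1, 0], "rotation": [0, 0, 0]}]'

```text
clock: 5.37
ee_pos: [0.503, 0.0783, 0.3018]
eef_rot: [0.593, 0.805, -0.001, -0.002]
force: [0.9, -0.1, -1.2]
finger_gap: 0.0201
```

Request:
arm_command --deltas '[{"offset": [-3, -0.1, 0], "rotation": [0, 0, 0]}, {"offset": [-3, -0.1, 0], "rotation": [0, 0, 0]}, {"offset": [-3, -0.1, 0], "rotation": [0, 0, 0]}, {"offset": [-3, -0.1, 0], "rotation": [0, 0, 0]}, {"offset": [-3, -0.1, 0], "rotation": [0, 0, 0]}]'

```text
clock: 5.78
ee_pos: [0.5426, -0.0663, 0.3016]
eef_rot: [0.593, 0.805, -0.001, -0.002]
force: [1.2, 0.6, -0.8]
finger_gap: 0.0198
```

Request:
arm_command --deltas '[{"offset": [-2, -0.1, 0], "rotation": [0, 0, 0]}, {"offset": [-1, -0.1, 0], "rotation": [0, 0, 0]}, {"offset": [0, 0, 1], "rotation": [0, 0, 0]}, {"offset": [0, 0, 0], "rotation": [0, 0, 0]}, {"offset": [0, 0, 0], "rotation": [0, 0, 0]}]'

```text
clock: 6.2
ee_pos: [0.5495, -0.0929, 0.2924]
eef_rot: [0.593, 0.805, -0.0, -0.002]
force: [-0.2, -0.0, -1.3]
finger_gap: 0.0199
```

Run:
```python
from h import *
go((.5484,-.0956,.275))
a=shot('side','s2')['img'];b=shot('top','t2')['img']
z=lambda i,x,y,w,h,k:cv2.resize(i[y:y+h,x:x+w,::-1],None,fx=k,fy=k,interpolation=cv2.INTER_CUBIC)
cv2.imwrite('pics/c3.png',np.hstack([z(a,290,165,80,120,5),z(b,330,160,80,120,5)]))
```

```text
pos [ 0.5495 -0.0929  0.2924] x [-0.297  0.955  0.003] z [-0.004  0.002 -1.   ] F [-0.2 -0.  -1.3] gap 0.0199 t 6.2
need cm (tool) [-0.23 -0.18  1.74]
```

View pics/c3.png

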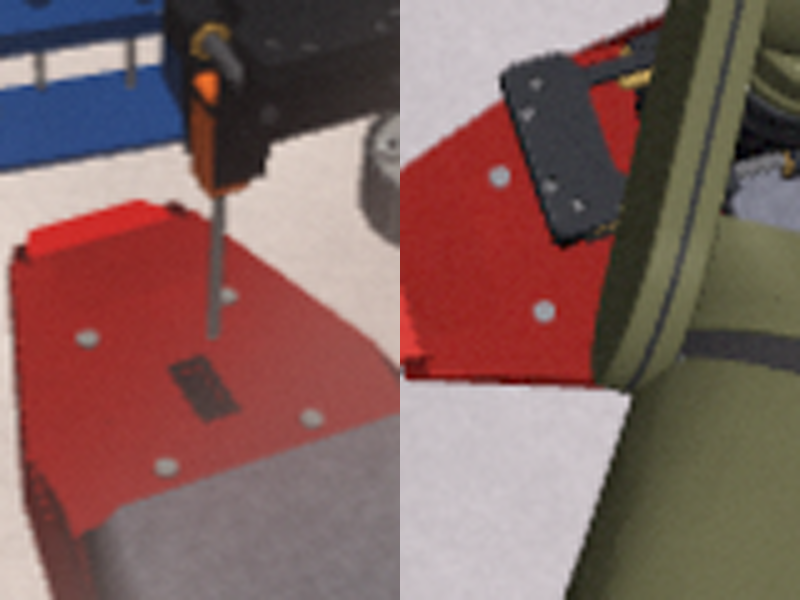

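Run:
```python
from h import *
S=load('s2'); tcp=get_state()['ee_pos']
for p in((0,0),): pass
tip=plane(S,332.6,232.2,tcp[2]-.0997); print('tip',tip,'tcp',tcp,'tip proj if no offset',proj(S,tcp-[0,0,.0997]))
# shaft edges per row
im=S['img']
for v in(206,212,218,224,229):
    row=im[v,322:345].astype(int); sat=row.max(1)-row.min(1)
    print(v,(322+np.arange(23))[sat<45], sat.tolist())
    z=tcp[2]-.0997+.001*0
# predicted shaft u at those rows
for h in(0,.03,.06,.085): print(np.round(proj(S,tip+[0,0,h]),2))
go((*(np.array([.5456,-.0889])-(tip-tcp)[:2]-.009*np.array([-.2957,.9553])),.275))
```

```text
tip [ 0.54851798 -0.09657719  0.19444555] tcp [ 0.55014314 -0.09293512  0.29414555] tip proj if no offset (np.float64(333.07644993114235), np.float64(230.99416086572447))
206 [327 328 329 330 331 332 333 334 335 336 337 338 339 340 341 342 343 344] [123, 80, 50, 48, 48, 36, 30, 30, 25, 24, 18, 11, 11, 23, 23, 22, 22, 22, 25, 25, 24, 25, 24]
212 [332 333 334 337 338 339 340 341 342 343 344] [109, 111, 109, 110, 109, 110, 110, 109, 108, 93, 42, 12, 38, 86, 49, 30, 26, 25, 24, 24, 25, 25, 24]
218 [332 333] [108, 107, 107, 106, 107, 107, 106, 105, 104, 79, 31, 13, 53, 93, 106, 104, 101, 102, 98, 100, 99, 95, 68]
224 [332 333 334 335 336] [113, 114, 114, 113, 111, 109, 109, 110, 109, 67, 23, 14, 15, 15, 17, 59, 99, 97, 97, 96, 96, 95, 95]
229 [332 333] [110, 109, 109, 107, 107, 107, 106, 105, 106, 56, 14, 28, 78, 102, 103, 100, 100, 98, 98, 97, 93, 92, 92]
[332.6 232.2]
[332.99 222.2 ]
[333.4  211.74]
[333.75 202.66]
pos [ 0.5501 -0.0929  0.2941] x [-0.297  0.955  0.001] z [-0.001  0.001 -1.   ] F [ 0.2  0.1 -0.7] gap 0.02 t 6.3
need cm (tool) [-0.08 -0.05  1.91]
```

Request:
arm_command --deltas '[{"offset": [-0.1, 0, 1.5], "rotation": [0, 0, 0]}, {"offset": [0, -0.05, 1.3], "rotation": [0, 0, 0]}, {"offset": [0, 0, 0.4], "rotation": [0, 0, 0]}, {"offset": [0, 0, 0], "rotation": [0, 0, 0]}, {"offset": [0, 0, 0], "rotation": [0, 0, 0]}]'

```text
clock: 6.72
ee_pos: [0.5501, -0.0949, 0.2624]
eef_rot: [0.593, 0.805, -0.0, -0.0]
force: [1.2, -0.5, -0.6]
finger_gap: 0.0195
```

Run:
```python
from h import *
go((.5484,-.0956,.275))
a=shot('side','s3')['img']; go((0,0,0))
z=cv2.resize(a[205:255,305:365,::-1],None,fx=12,fy=12,interpolation=cv2.INTER_CUBIC)
cv2.imwrite('pics/c4.png',z)
```

```text
pos [ 0.5501 -0.0949  0.2624] x [-0.296  0.955  0.   ] z [-0.001  0.    -1.   ] F [ 1.2 -0.5 -0.6] gap 0.0195 t 6.7167
need cm (tool) [-0.01 -0.18 -1.26]
pos [ 0.5505 -0.0951  0.2631] x [-0.296  0.955 -0.   ] z [ 0. -0. -1.] F [-0.2 -0.3 -1.4] gap 0.0197 t 6.7667
need cm (tool) [ 25.39 -49.77  26.28]
```

View pics/c4.png

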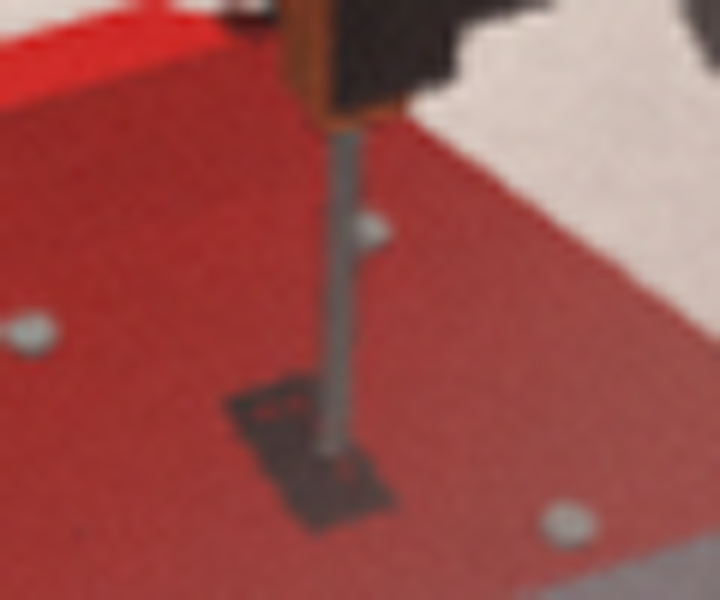

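The crop shows the tip at crop (334,455), just above the grommet. The grommet corners are near (225,405), (300,372), (395,505) and (320,535). I'll work out the offset in the slot frame.

Run:
```python
from h import *
S=load('s3'); f=lambda a,b:(305+(a+.5)/12-.5,205+(b+.5)/12-.5)
ux=np.array([-.2957,.9553]);uy=np.array([-.9553,-.2957])
C=[plane(S,*f(*c),.155)[:2] for c in((225,405),(302,372),(395,505),(320,535))]; c=np.mean(C,0)
for q in C: print('corner',((q-c)@ux).round(4),((q-c)@uy).round(4))
zt=.2631-.0997
for b in(450,458):
    t=plane(S,*f(334,b),zt)[:2]; print('tip rel slot',((t-c)@ux).round(4),((t-c)@uy).round(4))
t=plane(S,*f(340,300),zt+.043); print(c)
```

```text
corner 0.0183 0.0093
corner 0.0204 -0.0081
corner -0.0187 -0.0087
corner -0.0199 0.0075
tip rel slot -0.0084 -0.0007
tip rel slot -0.0103 0.0002
[ 0.5457221  -0.08860389]
```

Request:
arm_command --deltas '[{"offset": [0, 0, 0.6], "rotation": [0, 0, 0]}, {"offset": [0, 0, 0.4], "rotation": [0, 0, 0]}, {"offset": [0, 0, 0.4], "rotation": [0, 0, 0]}, {"offset": [0, 0, 0], "rotation": [0, 0, 0]}, {"offset": [0, 0, 0], "rotation": [0, 0, 0]}]'

```text
clock: 7.18
ee_pos: [0.5501, -0.0953, 0.2482]
eef_rot: [0.593, 0.805, -0.0, -0.0]
force: [0.0, 0.1, -1.3]
finger_gap: 0.0202
```

Request:
arm_command --deltas '[{"offset": [0, 0, 0.4], "rotation": [0, 0, 0]}, {"offset": [0, 0, 0.4], "rotation": [0, 0, 0]}, {"offset": [0, 0, 0.4], "rotation": [0, 0, 0]}, {"offset": [0, 0, 0.4], "rotation": [0, 0, 0]}, {"offset": [0, 0, 0], "rotation": [0, 0, 0]}]'

```text
clock: 7.6
ee_pos: [0.5497, -0.0952, 0.2312]
eef_rot: [0.593, 0.805, -0.0, -0.001]
force: [0.1, -0.5, -1.4]
finger_gap: 0.0196
```

Request:
arm_command --deltas '[{"offset": [0, 0, 0.1], "rotation": [0, 0, 0]}, {"offset": [0, 0, 0.1], "rotation": [0, 0, 0]}, {"offset": [0, 0, 0.1], "rotation": [0, 0, 0]}, {"offset": [0, 0, 0.1], "rotation": [0, 0, 0]}, {"offset": [0, 0, 0], "rotation": [0, 0, 0]}]'

```text
clock: 8.02
ee_pos: [0.5503, -0.0953, 0.2285]
eef_rot: [0.593, 0.805, -0.0, -0.0]
force: [-0.6, -1.2, -0.4]
finger_gap: 0.0198
```

Request:
arm_command --deltas '[{"offset": [0, 0, 0.1], "rotation": [0, 0, 0]}, {"offset": [0, 0, 0.1], "rotation": [0, 0, 0]}, {"offset": [0, 0, 0], "rotation": [0, 0, 0]}]'

```text
clock: 8.27
ee_pos: [0.5502, -0.0953, 0.2264]
eef_rot: [0.593, 0.805, -0.0, -0.0]
force: [-0.3, 0.7, -0.9]
finger_gap: 0.0199
```

Request:
arm_command --deltas '[{"offset": [0, 0, 0.1], "rotation": [0, 0, 0]}, {"offset": [0, 0, 0.1], "rotation": [0, 0, 0]}, {"offset": [0, 0, 0], "rotation": [0, 0, 0]}]'

```text
clock: 8.52
ee_pos: [0.5502, -0.0953, 0.2244]
eef_rot: [0.593, 0.805, -0.0, -0.0]
force: [0.3, 0.9, -1.1]
finger_gap: 0.0198
```

Request:
arm_command --deltas '[{"offset": [0, 0, 0.1], "rotation": [0, 0, 0]}, {"offset": [0, 0, 0.1], "rotation": [0, 0, 0]}, {"offset": [0, 0, 0.1], "rotation": [0, 0, 0]}]'

```text
clock: 8.77
ee_pos: [0.5503, -0.0953, 0.2215]
eef_rot: [0.593, 0.805, -0.0, -0.0]
force: [-0.2, 0.0, -1.7]
finger_gap: 0.0198
```

Request:
arm_command --deltas '[{"offset": [0, 0, 0.1], "rotation": [0, 0, 0]}, {"offset": [0, 0, 0.1], "rotation": [0, 0, 0]}, {"offset": [0, 0, 0.1], "rotation": [0, 0, 0]}]'

```text
clock: 9.02
ee_pos: [0.5503, -0.0953, 0.2185]
eef_rot: [0.593, 0.805, -0.0, -0.0]
force: [-0.1, 0.8, -0.9]
finger_gap: 0.0197
```

Request:
arm_command --deltas '[{"offset": [0, 0, 0.1], "rotation": [0, 0, 0]}, {"offset": [0, 0, 0.1], "rotation": [0, 0, 0]}, {"offset": [0, 0, 0.1], "rotation": [0, 0, 0]}]'

```text
clock: 9.27
ee_pos: [0.5503, -0.0953, 0.2156]
eef_rot: [0.593, 0.805, -0.0, -0.0]
force: [-0.8, 1.0, -0.9]
finger_gap: 0.0201
```

Request:
arm_command --deltas '[{"offset": [0, 0, 0.1], "rotation": [0, 0, 0]}, {"offset": [0, 0, 0.1], "rotation": [0, 0, 0]}]'

```text
clock: 9.43
ee_pos: [0.5503, -0.0953, 0.2136]
eef_rot: [0.593, 0.805, 0.0, -0.0]
force: [0.6, 0.2, -1.4]
finger_gap: 0.0199
```

Request:
arm_command --deltas '[{"offset": [0, 0, 0.1], "rotation": [0, 0, 0]}, {"offset": [0, 0, 0.1], "rotation": [0, 0, 0]}]'

```text
clock: 9.6
ee_pos: [0.5503, -0.0953, 0.2115]
eef_rot: [0.593, 0.805, -0.0, -0.0]
force: [-0.3, -0.0, 0.2]
finger_gap: 0.0197
```

Request:
arm_command --deltas '[{"offset": [0, 0, 0.1], "rotation": [0, 0, 0]}, {"offset": [0, 0, 0], "rotation": [0, 0, 0]}]'

```text
clock: 9.77
ee_pos: [0.5502, -0.0953, 0.2103]
eef_rot: [0.593, 0.805, -0.0, -0.0]
force: [0.4, 0.8, -1.1]
finger_gap: 0.02
```

Request:
arm_command --deltas '[{"offset": [0, 0, 0.1], "rotation": [0, 0, 0]}, {"offset": [0, 0, 0.1], "rotation": [0, 0, 0]}]'

```text
clock: 9.93
ee_pos: [0.5504, -0.0954, 0.2087]
eef_rot: [0.593, 0.805, 0.0, 0.0]
force: [0.7, 0.3, -0.5]
finger_gap: 0.0196
```

Request:
arm_command --deltas '[{"offset": [0, 0, 0.1], "rotation": [0, 0, 0]}, {"offset": [0, 0, 0], "rotation": [0, 0, 0]}]'

```text
clock: 10.1
ee_pos: [0.5505, -0.0954, 0.2083]
eef_rot: [0.593, 0.805, 0.0, 0.0]
force: [0.1, -0.3, 2.0]
finger_gap: 0.0201
```

Request:
arm_command --deltas '[{"offset": [0, 0, 0.05], "rotation": [0, 0, 0]}, {"offset": [0, 0, 0], "rotation": [0, 0, 0]}]'

```text
clock: 10.27
ee_pos: [0.5505, -0.0954, 0.2081]
eef_rot: [0.593, 0.805, 0.0, 0.0]
force: [-1.9, 0.6, 4.4]
finger_gap: 0.0197
```

Request:
arm_command --deltas '[{"offset": [0, 0, -0.2], "rotation": [0, 0, 0]}, {"offset": [0, 0, -0.1], "rotation": [0, 0, 0]}, {"offset": [0, 0, 0], "rotation": [0, 0, 0]}]'

```text
clock: 10.52
ee_pos: [0.5502, -0.0953, 0.2098]
eef_rot: [0.593, 0.805, -0.0, -0.0]
force: [0.6, 0.3, -0.7]
finger_gap: 0.0199
```

Request:
arm_command --deltas '[{"offset": [0.1, 0, 0], "rotation": [0, 0, 0]}, {"offset": [0.1, 0, 0], "rotation": [0, 0, 0]}, {"offset": [0, 0, 0], "rotation": [0, 0, 0]}]'

```text
clock: 10.77
ee_pos: [0.5495, -0.0932, 0.2097]
eef_rot: [0.593, 0.805, -0.0, -0.0]
force: [0.3, 0.3, -1.5]
finger_gap: 0.0197
```

Request:
arm_command --deltas '[{"offset": [0.1, 0, -0.08], "rotation": [0, 0, 0]}, {"offset": [0.1, 0, 0], "rotation": [0, 0, 0]}, {"offset": [0, 0, 0], "rotation": [0, 0, 0]}]'

```text
clock: 11.02
ee_pos: [0.5491, -0.0913, 0.211]
eef_rot: [0.593, 0.805, 0.0, 0.0]
force: [0.2, 0.8, -0.5]
finger_gap: 0.0202
```

Request:
arm_command --deltas '[{"offset": [0.1, 0, 0], "rotation": [0, 0, 0]}, {"offset": [0.1, 0, 0], "rotation": [0, 0, 0]}, {"offset": [0, 0, 0], "rotation": [0, 0, 0]}]'

```text
clock: 11.27
ee_pos: [0.5487, -0.0899, 0.211]
eef_rot: [0.593, 0.805, -0.0, 0.001]
force: [0.0, -2.1, -1.9]
finger_gap: 0.0195
```

Request:
arm_command --deltas '[{"offset": [0.1, 0, 0], "rotation": [0, 0, 0]}, {"offset": [0.1, 0, 0], "rotation": [0, 0, 0]}, {"offset": [0, 0, 0], "rotation": [0, 0, 0]}]'

```text
clock: 11.52
ee_pos: [0.5484, -0.0891, 0.2111]
eef_rot: [0.593, 0.805, -0.001, 0.002]
force: [1.5, -6.2, -2.8]
finger_gap: 0.0195
```

Request:
arm_command --deltas '[{"offset": [0.1, 0, 0], "rotation": [0, 0, 0]}, {"offset": [0.1, 0, 0], "rotation": [0, 0, 0]}, {"offset": [0, 0, 0], "rotation": [0, 0, 0]}]'

```text
clock: 11.77
ee_pos: [0.5481, -0.0883, 0.2112]
eef_rot: [0.593, 0.805, -0.002, 0.003]
force: [2.6, -7.6, -3.5]
finger_gap: 0.0198
```

Run:
```python
from h import *
go((.5484,-.0891,.211)); print(get_state()['ft_torque'])
```

```text
pos [ 0.5481 -0.0883  0.2112] x [-0.296  0.955 -0.007] z [ 0.002 -0.007 -1.   ] F [ 2.6 -7.6 -3.5] gap 0.0198 t 11.7667
need cm (tool) [-0.08  0.    0.02]
[-2.20101482 -0.70191071  0.01211964]
```

Request:
arm_command --deltas '[{"offset": [0.1, 0, 0], "rotation": [0, 0, 0]}, {"offset": [0.1, 0, 0], "rotation": [0, 0, 0]}, {"offset": [0, 0, 0], "rotation": [0, 0, 0]}]'

```text
clock: 12.02
ee_pos: [0.5476, -0.0867, 0.2112]
eef_rot: [0.593, 0.805, -0.002, 0.003]
force: [2.1, -9.0, -3.7]
finger_gap: 0.0197
```

Run:
```python
from h import *
go((.5484,-.0891,.211)); print(get_state()['ft_torque'])
```

```text
pos [ 0.5476 -0.0867  0.2112] x [-0.296  0.955 -0.008] z [ 0.003 -0.007 -1.   ] F [ 2.1 -9.  -3.7] gap 0.0197 t 12.0167
need cm (tool) [-0.25  0.01  0.02]
[-2.4848063  -0.6522057   0.05507755]
```

Request:
arm_command --deltas '[{"offset": [0.1, 0, 0], "rotation": [0, 0, 0]}, {"offset": [0.1, 0, 0], "rotation": [0, 0, 0]}, {"offset": [0, 0, 0], "rotation": [0, 0, 0]}]'

```text
clock: 12.27
ee_pos: [0.547, -0.0851, 0.2112]
eef_rot: [0.593, 0.805, -0.002, 0.003]
force: [2.4, -9.7, -3.8]
finger_gap: 0.0197
```

Request:
arm_command --deltas '[{"offset": [0.1, 0, 0], "rotation": [0, 0, 0]}, {"offset": [0.1, 0, 0], "rotation": [0, 0, 0]}, {"offset": [0, 0, 0], "rotation": [0, 0, 0]}]'

```text
clock: 12.52
ee_pos: [0.5465, -0.0833, 0.2112]
eef_rot: [0.593, 0.805, -0.002, 0.004]
force: [2.8, -9.6, -4.3]
finger_gap: 0.0196
```

Run:
```python
from h import *
S=load('s3');s=shot('side','s5'); d=cv2.absdiff(S['img'],s['img']).max(2)
print(get_state()['ft_torque'],'seat diff',(d[250:330,300:460]>25).sum())
```

```text
[-2.70131259 -0.85068543  0.05750777] seat diff 0
```

Request:
arm_command --deltas '[{"offset": [0.1, 0, 0], "rotation": [0, 0, 0]}, {"offset": [0.05, 0, 0], "rotation": [0, 0, 0]}, {"offset": [0, 0, 0], "rotation": [0, 0, 0]}]'

```text
clock: 12.82
ee_pos: [0.5459, -0.0811, 0.2115]
eef_rot: [0.594, 0.805, -0.002, 0.003]
force: [2.3, -7.1, -2.2]
finger_gap: 0.0197
```

Run:
```python
from h import *
S=load('s3');s=shot('side','s6'); d=cv2.absdiff(S['img'],s['img']).max(2)
print(get_state()['ft_torque'],'seat diff',(d[250:330,300:460]>25).sum())
```

```text
[-2.00137897 -0.54118374  0.00384092] seat diff 700
```

Request:
arm_command --deltas '[{"offset": [0, 0, 0], "rotation": [0, 0, 0]}, {"offset": [0, 0, 0], "rotation": [0, 0, 0]}, {"offset": [0, 0, 0], "rotation": [0, 0, 0]}]'

```text
clock: 13.12
ee_pos: [0.5459, -0.081, 0.2116]
eef_rot: [0.593, 0.805, -0.002, 0.003]
force: [3.2, -7.5, -1.3]
finger_gap: 0.0202
```

Run:
```python
from h import *
a=shot('side','s7')['img']; go((.549,-.091,.2115))
cv2.imwrite('pics/c5.png',cv2.resize(a[180:340,270:470,::-1],None,fx=4,fy=3.75,interpolation=cv2.INTER_CUBIC))
```

```text
pos [ 0.5459 -0.0811  0.2116] x [-0.296  0.955 -0.006] z [ 0.003 -0.006 -1.   ] F [ 1.9 -7.7 -1.7] gap 0.0198 t 13.1667
need cm (tool) [-1.04 -0.    0.02]
```

View pics/c5.png

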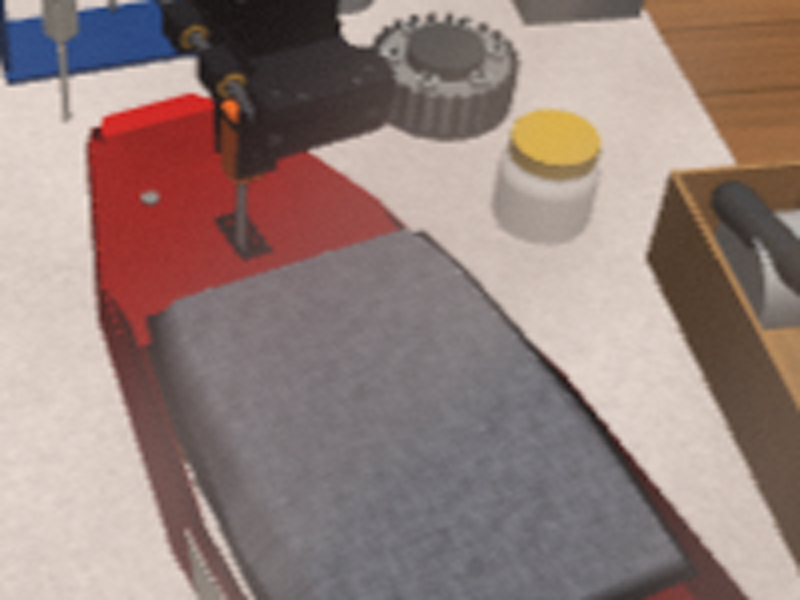

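The seat's rear edge has visibly risen: it now covers the two front screws at crop (≈200,270), and the shaft is still in the slot. Next I back off and draw the pin straight up.

Request:
arm_command --deltas '[{"offset": [-0.4, 0, 0], "rotation": [0, 0, 0]}, {"offset": [-0.5, 0, 0], "rotation": [0, 0, 0]}, {"offset": [-0.5, 0, 0], "rotation": [0, 0, 0]}, {"offset": [0, 0, 0], "rotation": [0, 0, 0]}, {"offset": [0, 0, 0], "rotation": [0, 0, 0]}]'

```text
clock: 13.58
ee_pos: [0.5491, -0.0916, 0.2107]
eef_rot: [0.594, 0.805, 0.0, -0.001]
force: [-0.5, 0.0, -1.2]
finger_gap: 0.0199
```

Request:
arm_command --deltas '[{"offset": [0, 0, -0.4], "rotation": [0, 0, 0]}, {"offset": [0, 0, -0.6], "rotation": [0, 0, 0]}, {"offset": [0, 0, 0], "rotation": [0, 0, 0]}]'

```text
clock: 13.83
ee_pos: [0.5499, -0.0918, 0.2227]
eef_rot: [0.593, 0.805, 0.001, 0.001]
force: [-0.2, -0.2, -0.6]
finger_gap: 0.0196
```

Request:
arm_command --deltas '[{"offset": [0, 0, -1.5], "rotation": [0, 0, 0]}, {"offset": [0, 0, -2], "rotation": [0, 0, 0]}, {"offset": [0, 0, -2.5], "rotation": [0, 0, 0]}, {"offset": [0, 0, -2.5], "rotation": [0, 0, 0]}, {"offset": [0, 0, 0], "rotation": [0, 0, 0]}]'

```text
clock: 14.25
ee_pos: [0.5516, -0.0923, 0.313]
eef_rot: [0.593, 0.805, 0.002, 0.005]
force: [0.6, 0.1, 0.0]
finger_gap: 0.0199
```

Request:
arm_command --deltas '[{"offset": [2, 0.1, 0], "rotation": [0, 0, 0]}, {"offset": [3, 0.1, 0], "rotation": [0, 0, 0]}, {"offset": [3, 0.1, 0], "rotation": [0, 0, 0]}, {"offset": [3, 0.1, 0], "rotation": [0, 0, 0]}, {"offset": [3, 0.1, 0], "rotation": [0, 0, 0]}]'

```text
clock: 14.67
ee_pos: [0.5118, 0.0445, 0.3051]
eef_rot: [0.594, 0.805, -0.0, -0.0]
force: [0.2, 0.6, 0.3]
finger_gap: 0.0197
```

Request:
arm_command --deltas '[{"offset": [3, 0.1, 0], "rotation": [0, 0, 0]}, {"offset": [3, 0.1, 0], "rotation": [0, 0, 0]}, {"offset": [3, 0.1, 0], "rotation": [0, 0, 0]}, {"offset": [3, 0.1, 0], "rotation": [0, 0, 0]}, {"offset": [3, 0.1, 0], "rotation": [0, 0, 0]}]'

```text
clock: 15.08
ee_pos: [0.4721, 0.1895, 0.3052]
eef_rot: [0.593, 0.805, -0.0, -0.0]
force: [0.5, 0.1, -1.2]
finger_gap: 0.02
```

Request:
arm_command --deltas '[{"offset": [3, 0.1, 0], "rotation": [0, 0, 0]}, {"offset": [3, 0.1, 0], "rotation": [0, 0, 0]}, {"offset": [2, 0.1, 0], "rotation": [0, 0, 0]}, {"offset": [0, 0, 0], "rotation": [0, 0, 0.094]}, {"offset": [0, 0, 0], "rotation": [0, 0, 0.094]}]'

```text
clock: 15.5
ee_pos: [0.4513, 0.2667, 0.305]
eef_rot: [0.667, 0.745, -0.0, -0.0]
force: [0.6, 0.5, -1.2]
finger_gap: 0.0201
```

Request:
arm_command --deltas '[{"offset": [0, 0, 0], "rotation": [0, 0, 0]}, {"offset": [0, 0, 0], "rotation": [0, 0, 0]}, {"offset": [0, 0, 0], "rotation": [0, 0, 0]}]'

```text
clock: 15.75
ee_pos: [0.4522, 0.2652, 0.3056]
eef_rot: [0.666, 0.746, -0.0, -0.0]
force: [-0.5, 0.7, -1.3]
finger_gap: 0.02
```

Run:
```python
from h import *
a=shot('side','s8')['img']; go((.4436,.3019,.23))
cv2.imwrite('pics/c6.png',cv2.resize(a[80:200,230:330,::-1],None,fx=5,fy=5,interpolation=cv2.INTER_CUBIC))
s=load('s8');p=get_state()['ee_pos'];print(proj(s,p-[0,0,.0997]),proj(s,p-[0,0,.02]))
print('hole in view, z=.1:',proj(s,[.4416,.3015,.1]))
```

```text
pos [0.4523 0.2651 0.3057] x [-0.113  0.994 -0.   ] z [-0. -0. -1.] F [ 0.1  0.5 -1.4] gap 0.0203 t 15.8
need cm (tool) [ 3.76 -0.44  7.57]
(np.float64(279.7907563746582), np.float64(143.62052225410812)) (np.float64(278.1515187408235), np.float64(118.346888967001))
hole in view, z=.1: (np.float64(277.60240818538693), np.float64(167.22745495857555))
```

View pics/c6.png

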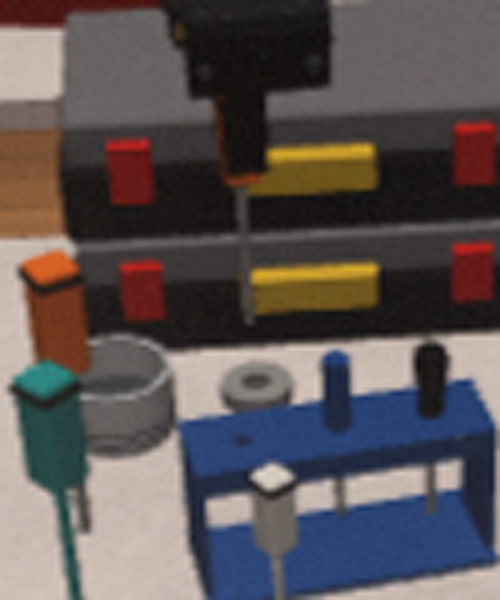

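The pin hangs straight in the grip, with its tip at crop (249,325). The empty hole is at crop (241,440). I'll move over the hole using the recorded pick pose.

Request:
arm_command --deltas '[{"offset": [1.9, -0.2, 2], "rotation": [0, 0, 0]}, {"offset": [1.85, -0.25, 3], "rotation": [0, 0, 0]}, {"offset": [0, 0, 3], "rotation": [0, 0, 0]}, {"offset": [0, 0, 1.4], "rotation": [0, 0, 0]}, {"offset": [0, 0, 0], "rotation": [0, 0, 0]}]'

```text
clock: 16.22
ee_pos: [0.4414, 0.3006, 0.2072]
eef_rot: [0.666, 0.746, -0.004, -0.001]
force: [-0.0, 0.9, -0.7]
finger_gap: 0.0197
```

Request:
arm_command --deltas '[{"offset": [0, 0, 0], "rotation": [0, 0, 0]}, {"offset": [0, 0, 0], "rotation": [0, 0, 0]}]'

```text
clock: 16.38
ee_pos: [0.4448, 0.3022, 0.2141]
eef_rot: [0.667, 0.745, 0.001, 0.001]
force: [-0.2, -0.3, -0.9]
finger_gap: 0.0197
```

Run:
```python
from h import *
a=shot('side','s9')['img']; go((.4436,.3019,.205))
cv2.imwrite('pics/c7.png',cv2.resize(a[130:180,250:310,::-1],None,fx=12,fy=12,interpolation=cv2.INTER_CUBIC))
s=load('s9');p=get_state()['ee_pos'];print(proj(s,p-[0,0,.0997]))
h=plane(load('s8'),230+(241+.5)/5-.5,80+(440+.5)/5-.5,.1);print('hole',h)
```

```text
pos [0.445  0.3023 0.2146] x [-0.111  0.994  0.001] z [ 0.004  0.002 -1.   ] F [-0.3 -0.2 -0.9] gap 0.02 t 16.4333
need cm (tool) [-0.03 -0.15  0.96]
(np.float64(278.4212808585727), np.float64(162.98115985397817))
hole [0.44210355 0.29944637 0.1       ]
```

View pics/c7.png

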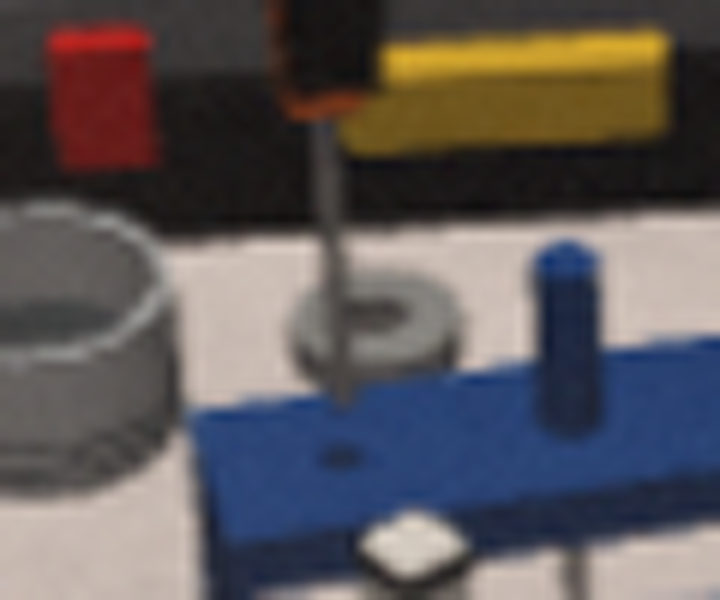

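The tip, at crop (344,405), is above the hole at (342,457) and about 1.2 mm too far in +x, which agrees with the pose readout. I'll correct that and lower gently.

Request:
arm_command --deltas '[{"offset": [-0.03, -0.14, 0.4], "rotation": [0, 0, 0]}, {"offset": [0, 0, 0.4], "rotation": [0, 0, 0]}, {"offset": [0, 0, 0], "rotation": [0, 0, 0]}, {"offset": [0, 0, 0], "rotation": [0, 0, 0]}, {"offset": [0, 0, 0], "rotation": [0, 0, 0]}]'

```text
clock: 16.85
ee_pos: [0.4423, 0.3016, 0.2041]
eef_rot: [0.666, 0.746, 0.0, 0.0]
force: [-1.2, -0.2, -1.1]
finger_gap: 0.0197
```

Request:
arm_command --deltas '[{"offset": [0, 0, 0.25], "rotation": [0, 0, 0]}, {"offset": [0, 0, 0.25], "rotation": [0, 0, 0]}, {"offset": [0, 0, 0.2], "rotation": [0, 0, 0]}, {"offset": [0, 0, 0.1], "rotation": [0, 0, 0]}, {"offset": [0, 0, 0], "rotation": [0, 0, 0]}]'

```text
clock: 17.27
ee_pos: [0.442, 0.3015, 0.1954]
eef_rot: [0.666, 0.746, -0.0, -0.0]
force: [0.7, 0.7, -0.3]
finger_gap: 0.02
```

Request:
arm_command --deltas '[{"offset": [0, 0.1, 0.3], "rotation": [0, 0, 0]}, {"offset": [0, 0, 0.5], "rotation": [0, 0, 0]}, {"offset": [0, 0, 0.5], "rotation": [0, 0, 0]}, {"offset": [0, 0, 0.5], "rotation": [0, 0, 0]}, {"offset": [0, 0, 0], "rotation": [0, 0, 0]}]'

```text
clock: 17.68
ee_pos: [0.4424, 0.3013, 0.1761]
eef_rot: [0.666, 0.746, -0.001, -0.0]
force: [0.3, -0.9, -1.3]
finger_gap: 0.0197
```

Request:
arm_command --deltas '[{"offset": [0.05, 0.08, 1], "rotation": [0, 0, 0]}, {"offset": [0, 0, 1], "rotation": [0, 0, 0]}, {"offset": [0, 0, 1], "rotation": [0, 0, 0]}, {"offset": [0, 0, 0.8], "rotation": [0, 0, 0]}, {"offset": [0, 0, 0], "rotation": [0, 0, 0]}]'

```text
clock: 18.1
ee_pos: [0.4424, 0.3015, 0.1368]
eef_rot: [0.666, 0.746, -0.002, -0.001]
force: [-0.3, 0.1, -1.2]
finger_gap: 0.02
```

Request:
arm_command --deltas '[{"offset": [0, 0, 0.8], "rotation": [0, 0, 0]}, {"offset": [0, 0, 0.8], "rotation": [0, 0, 0]}, {"offset": [0, 0, 0.3], "rotation": [0, 0, 0]}, {"offset": [0, 0, 0], "rotation": [0, 0, 0]}, {"offset": [0, 0, 0], "rotation": [0, 0, 0]}]'

```text
clock: 18.52
ee_pos: [0.4439, 0.3023, 0.1208]
eef_rot: [0.666, 0.746, -0.0, -0.0]
force: [0.8, -0.3, -1.1]
finger_gap: 0.0197
```

Request:
arm_command --deltas '[{"offset": [-0.04, 0, 0.4], "rotation": [0, 0, 0]}, {"offset": [0, 0, 0.3], "rotation": [0, 0, 0]}, {"offset": [0, 0, 0.2], "rotation": [0, 0, 0]}, {"offset": [0, 0, 0], "rotation": [0, 0, 0]}, {"offset": [0, 0, 0], "rotation": [0, 0, 0]}]'

```text
clock: 18.93
ee_pos: [0.4439, 0.3018, 0.1118]
eef_rot: [0.666, 0.746, -0.0, -0.0]
force: [0.1, -0.5, -0.8]
finger_gap: 0.02
```

Request:
arm_command --deltas '[{"offset": [0, 0, 0.1], "rotation": [0, 0, 0]}, {"offset": [0, 0, 0.05], "rotation": [0, 0, 0]}, {"offset": [0, 0, 0], "rotation": [0, 0, 0]}]'

```text
clock: 19.18
ee_pos: [0.444, 0.3019, 0.1104]
eef_rot: [0.666, 0.746, -0.0, -0.0]
force: [-0.3, -0.5, -1.4]
finger_gap: 0.0198
```

Request:
arm_command --deltas '[{"offset": [0, 0, 0.06], "rotation": [0, 0, 0]}, {"offset": [0, 0, 0], "rotation": [0, 0, 0]}, {"offset": [0, 0, 0], "rotation": [0, 0, 0]}]'

```text
clock: 19.43
ee_pos: [0.444, 0.3019, 0.1099]
eef_rot: [0.666, 0.746, -0.0, -0.0]
force: [0.2, 0.7, -1.1]
finger_gap: 0.02
```

Request:
arm_command --deltas '[{"offset": [0, 0, 0], "rotation": [0, 0, 0]}, {"offset": [0, 0, 0], "rotation": [0, 0, 0]}, {"offset": [0, 0, 0], "rotation": [0, 0, 0]}, {"offset": [0, 0, 0], "rotation": [0, 0, 0]}, {"offset": [0, 0, 0], "rotation": [0, 0, 0]}]' --jaw 0.35

```text
clock: 19.85
ee_pos: [0.4441, 0.302, 0.11]
eef_rot: [0.666, 0.746, 0.0, 0.0]
force: [0.3, 0.4, -0.8]
finger_gap: 0.0477
```

Request:
arm_command --deltas '[{"offset": [0, 0, 0], "rotation": [0, 0, 0]}, {"offset": [0, 0, 0], "rotation": [0, 0, 0]}, {"offset": [0, 0, 0], "rotation": [0, 0, 0]}]'

```text
clock: 20.1
ee_pos: [0.444, 0.3019, 0.1099]
eef_rot: [0.666, 0.746, -0.0, -0.0]
force: [-0.4, 0.5, -0.3]
finger_gap: 0.061
```

Now I rise straight up, swing back towards the start and check.

Request:
arm_command --deltas '[{"offset": [0, 0, -1], "rotation": [0, 0, 0]}, {"offset": [0, 0, -2], "rotation": [0, 0, 0]}, {"offset": [0, 0, -3], "rotation": [0, 0, 0]}, {"offset": [0, 0, -3], "rotation": [0, 0, 0]}, {"offset": [0, 0, -3], "rotation": [0, 0, 0]}]'

```text
clock: 20.52
ee_pos: [0.4438, 0.3018, 0.2318]
eef_rot: [0.666, 0.746, 0.0, 0.0]
force: [0.4, 0.1, 0.2]
finger_gap: 0.0616
```

Request:
arm_command --deltas '[{"offset": [0, 0, -3], "rotation": [0, 0, 0]}, {"offset": [0, 0, -2], "rotation": [0, 0, 0]}, {"offset": [2.4, -1.4, 0], "rotation": [0, 0, 0]}, {"offset": [2.4, -1.4, 0], "rotation": [0, 0, 0]}, {"offset": [2.4, -1.4, 0], "rotation": [0, 0, 0]}]'

```text
clock: 20.93
ee_pos: [0.3941, 0.3694, 0.2817]
eef_rot: [0.667, 0.745, 0.001, 0.0]
force: [-0.2, 0.6, 0.3]
finger_gap: 0.0616
```

Request:
arm_command --deltas '[{"offset": [2.4, -1.4, 0], "rotation": [0, 0, 0]}, {"offset": [2.4, -1.4, 0], "rotation": [0, 0, 0]}, {"offset": [2.4, -1.4, 0], "rotation": [0, 0, 0]}, {"offset": [2.4, -1.4, 0], "rotation": [0, 0, 0]}, {"offset": [2.4, -1.4, 0], "rotation": [0, 0, 0]}]'

```text
clock: 21.35
ee_pos: [0.3103, 0.4812, 0.2809]
eef_rot: [0.666, 0.746, 0.0, -0.0]
force: [0.6, -0.9, -0.8]
finger_gap: 0.0619
```

Request:
arm_command --deltas '[{"offset": [2.4, -1.4, 0], "rotation": [0, 0, 0]}, {"offset": [2.4, -1.4, 0], "rotation": [0, 0, 0]}, {"offset": [0, 0, 0], "rotation": [0, 0, 0]}, {"offset": [0, 0, 0], "rotation": [0, 0, 0]}, {"offset": [0, 0, 0], "rotation": [0, 0, 0]}]'

```text
clock: 21.77
ee_pos: [0.2782, 0.5245, 0.2803]
eef_rot: [0.666, 0.746, 0.0, 0.0]
force: [-0.2, -0.9, -0.0]
finger_gap: 0.0615
```

Run:
```python
from h import *
a=shot('side','s10');b=shot('top','t10')
for n,s,o,box in(('side',a,load('side0'),(268,148,20,24)),('top',b,load('top0'),(205,230,28,28))):
    x,y,w,h=box
    for i in(o,s):
        m=cv2.inRange(cv2.cvtColor(i['img'],cv2.COLOR_RGB2HSV),(5,130,80),(25,255,255))[y:y+h,x:x+w]; yy,xx=np.nonzero(m); print(n,len(xx),(x+xx.mean()).round(2),(y+yy.mean()).round(2))
    d=cv2.absdiff(o['img'],s['img']).max(2)>40
    print('diff rack area',d[y-10:y+h+10,x-10:x+w+20].sum())
z=lambda i,x,y,w,h,k:cv2.resize(i['img'][y:y+h,x:x+w,::-1],None,fx=k,fy=k,interpolation=cv2.INTER_CUBIC)
cv2.imwrite('pics/c8.png',np.hstack([z(a,225,110,200,200,2),z(b,150,120,200,200,2)]))
go((0,0,0))
```

```text
side 92 277.37 160.17
side 96 277.57 160.17
diff rack area 0
top 74 218.08 244.09
top 76 218.14 243.91
diff rack area 4
pos [0.2787 0.524  0.2802] x [-0.111  0.994 -0.   ] z [ 0.  0. -1.] F [ 1.2 -0.5  0.3] gap 0.0619 t 21.8667
need cm (tool) [-48.99 -33.52  28.01]
```

View pics/c8.png

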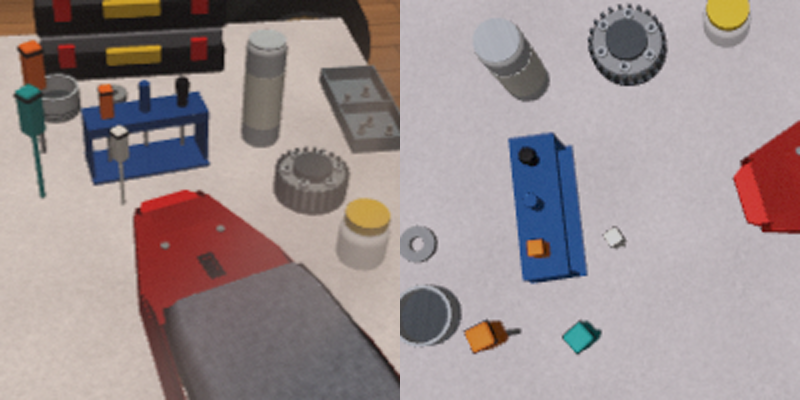

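The pin stands upright in its own hole at crop (105,100) and (537,247), within 0.2 px of where it started. The seat is up and everything else is where it was.

```bash
python3 -c "
from h import *
print(sign_off())"
```

```text
the job is handed in; nothing more can be done
None
```

The job is done and handed in: the seat is popped up and the release pin is back in its own rack hole, at about 22 s of the 67 s allowed. `sign_off` reports no verdict, so everything below comes from my own checks.

- **Finding the bracket:** I put the pin down through the slot and felt the brass foot about 46 mm below the cover top, at roughly 5 N.
- **Freeing the seat:** I lifted the tip about 2 mm and pushed the tab towards the tail light. The measured force peaked at about 10–11 N. It then fell to about 7.5 N, and the camera showed the seat's rear edge risen.
- **Returning the pin:** In both cameras the handle is within 0.2 pixels (about 0.5 mm) of where it started, and it looks upright.
- **Everything else:** The rack area around the pin matched the starting images. By eye, the other tools and parts in the last view had not moved. The gripper is clear of everything.

I judged the seat's rise from images only, since its joint angle cannot be read. No check failed or disagreed. When I backed the pin out, the arm overshot by a few millimetres as it settled, with no contact force showing.

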